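# Set the drag screw of a glass rod rest

### The arm

A 6-joint arm with a two-finger parallel gripper is mounted at the origin on the work surface. World frame = base frame: x ahead of the robot, y to its left, z up, the work surface at z = 0. Lengths are in m, angles in rad, forces in N, time in s.
With the tool pointing down it reaches from about 0.375 to 0.9 m from the base axis. Payload 3.1 kg.
Tool frame: the origin (TCP) lies midway between the tips of the shut fingers; the grasp point (between the pads) lies 19 mm behind it (ctrl.grasp_offset is the distance from the TCP to the grasp point, in m); z points along the fingers, y is the line along which they close (so a half turn about z gives the same grasp; the last joint's range is limited). The gripper opens to 87 mm and grips with 3 to 60 N. Pads are 19 mm wide; open, the fingers measure 117 mm over their backs; the gripper's body (75 mm by 190 mm) begins 51 mm behind the grasp point.
Start: joints at [0.999, 0.527, 1.433, -0, 1.181, -0.178], TCP at [0.24, 0.577, 0.201] pointing down, gripper open.
Joint ranges: [-3.08, 3.08], [-0.75, 2.2], [0.22, 2.44], [-1.43, 4.57], [0, 2.65], [-2.85, 2.85]. Speed limits (rad/s): [2.79, 2.79, 3.14, 3.14, 3.14, 3.14].

### API

Orientations are given as a rotation vector (axis times angle).
In Python, from cell import get_obs, optics, job, ctrl gives the robot as it stands. The module is installed in compiled form; this text tells all that it offers.
- The arm moves only by the tool play_rows, never from a script. Its argument "deltas" is one flat list of numbers, 7 for each row, row after row: the turn, a rotation vector about the world's x, y, z in rad, then the shift along the world's x, y, z in m, then the closure, from 0 (fully open) to 1 (shut). In form: [ax, ay, az, dx, dy, dz, gripper, ax, ay, az, dx, dy, dz, gripper, ...]. A call has 1 to 20 rows; each row is the pose to reach, as a shift and turn from the pose commanded when the call began; what a row does not reach only later rows make up. A row lasts 1/10 s, in which the tool goes at most 50 mm and 8.59 degrees, less where a joint would pass 70% of its speed; a pose out of reach is approached as far as the arm can. A call with a gripper value outside its range is refused whole. The fingers move at their own pace and stop on an object; "grip_force" is the grip in N (left out, the last holds). Time passes only in rows, so rows that repeat a pose let the fingers close. It gives the time, the measured TCP pose, the force, the opening and the grip force at its end, in the units of the state.
- get_obs(): the state, without advancing time (a new reading comes with each control period).
- optics.snapshot(name): name is "scene" or "top"; returns (picture, depth): 384x512x3 uint8, blue, green, red; 384x512 float32, m along the optical axis (not along the pixel's ray), 0 where there is no reading.
- optics.camera_model(name): a dict with "K" (3x3 intrinsics, pixels), "dist" ([k1, k2, p1, p2, k3] as OpenCV has them; the pictures are not rectified), "world_from_camera" (4x4, takes a point from camera to world coordinates). Camera axes: x right, y down, z forward; pixel columns grow to the right and rows downward; lengths in m; the calibration is good to about 2 mm. A picture is of the moment at which its call begins. camera_model takes no time and is no camera call.
- job.close_job(): hands the job in; it is judged then, once.
The state is a dict: "t": time; "joint_pos": joint angles; "dq": joint speeds; "effort": joint torques, N m; "position": TCP position; "ee_rot": TCP orientation; "contact_force": force on the tool from outside, world axes, zero at the start; "moment": the same for the moment, N m; "gripper_width": finger opening in m; "gripper_force": force on a finger pad.
Only numpy, scipy, OpenCV 4.12 (cv2) and the standard library are available. Lean on these libraries where they do the work, as an engineer would, in place of code of your own. Each camera call takes 0.05 s, during which the arm holds its last target. There are 200 camera calls.

### The job

Slide the blue rod-rest carriage along its rail until its white pointer is level with the red marker (not the green one). Then turn the brass thumbscrew on top of it clockwise until it seats, and back it off a quarter turn so that the rest keeps its running clearance, with the pointer still at the red marker. Finish holding the thumbscrew head between the fingers, still at that quarter turn, and leave the graphite slab, the tin and the palette knife where they are.

Things in the scene. Friction and masses are not known exactly. Their poses are not given: they have to be found in the camera images.
- rail: Rod-rest base: dark steel plate (115 x 280 x 12 mm) fixed to the bench, bearing an aluminium rail (24 mm wide, top 34 mm above the bench, 280 mm long) and a white 10 mm scale on its +x side. Origin: under the rail's middle, at bench height. The rail runs along this frame's y; z is up; the plate covers x from -36 to +79 mm.
- carriage (a joint): Travel of the blue carriage along the rail's +y, m: 0 in the middle, ends at -0.09 and 0.09. Slides with about 3 N of drag at any screw position and stays where left. Block 50 x 50 mm, top 52 mm above the bench. Its rod fork stands 85 mm from the screw's axis towards the rail's -x, tips 40 mm apart along the rail, 116 mm above the bench; nothing else rises beside the screw head.
- pointer_tip (a point): Tip of the carriage's white pointer, on the +x side of the block, 45 mm from the screw's axis, 28 mm above the bench (pointer 6 mm wide); axes parallel to the rail's. It is level with a marker when both have the same place along the rail's y.
- red_mark: Red marker, a fixed block with a pointed nose towards the rail (about 25 x 14 mm, 16 mm tall) on the base plate beside the rail. Origin: underside, in the marker's middle along the rail; axes parallel to the rail's. It may stand at either end of the rail, swapped with the green one.
- green_mark: Green marker of the same shape; not the one to use. It is fixed too.
- screw (a joint): Turn of the thumbscrew, rad: grows clockwise seen from above; 3.0 is the hard stop where it is seated, 0 the other stop. It turns with about 0.05 N m of friction, stays where left and does not rise or sink. A quarter turn off the seat reads about 1.43.
- screw_head: Round knurled brass head of the thumbscrew, upright axis, 36 mm diameter, 70 to 92 mm above the bench, on a 12 mm neck. Origin: centre of its underside. Its x runs along the white line on its top, centre to rim: seated, the line points along the rail's +x, over the white pointer; a quarter turn off, along the rail's +y. Grip it across any diameter; the carriage can be pulled along by it.
- screw_grip (a point): Point on the axis of the screw head, 83 mm above the bench (9 mm under its top), where to grip it from above.
- slab: Loose graphite slab, 100 x 150 x 12 mm, lying on the bench; origin under its centre. Leave it alone.
- tin: Loose open steel tin, 90 mm diameter, 110 mm tall, standing; origin under its centre. Leave it alone.
- knife: Loose palette knife, 190 mm long along its x, 20 mm wide, up to 10 mm thick, lying flat; origin on its underside. Leave it alone.

How it is judged:
By the outcome, as a careful person would: the job done as asked, in the order asked, and still so for the second after the job is handed in, while the arm keeps its last pose, push and grip.
It also fails if it takes over 45 s, if anything falls off the work surface, if the arm or the gripper's body presses on something with over 40 N, if the wrist force passes 120 N, or if a joint passes its speed limit or range.

## Working session

There is one attempt and no reset: what is moved stays moved. The work goes in short steps, Python scripts to look and compute and a tool call to move; the robot and the scene stay as the last step left them, time stands still between calls to the robot, and variables do not carry over. Pictures are saved under pics/ and viewed, at most 10 in all, crops included, and the job is handed in when it is done.

Besides the shell and the picture viewer there is one more tool, called after "Request:" as a command line: name --argument value ..., lists and objects as JSON in quotes. play_rows: Moves the arm, as the interface text tells. Its arguments: {"type":"object","properties":{"deltas":{"type":"array"},"grip_force":{"type":"number"}},"required":["deltas"]}

```bash
mkdir -p pics; cat > h.py <<'E'
import numpy as np, cv2
from cell import get_obs, optics, job, ctrl
def snap(n):
    im,d=optics.snapshot(n); m=optics.camera_model(n); return im,d,m
def ray_plane(m,uv,z):
    K=np.array(m["K"]);D=np.array(m["dist"]);T=np.array(m["world_from_camera"])
    p=cv2.undistortPoints(np.array(uv,float).reshape(-1,1,2),K,D).reshape(-1,2)
    r=np.c_[p,np.ones(len(p))]@T[:3,:3].T; o=T[:3,3]
    return o+r*((z-o[2])/r[:,2])[:,None]
def proj(m,P):
    T=np.linalg.inv(np.array(m["world_from_camera"]))
    return cv2.projectPoints(np.array(P,float).reshape(-1,3),cv2.Rodrigues(T[:3,:3])[0],T[:3,3],np.array(m["K"]),np.array(m["dist"]))[0].reshape(-1,2)
E
python3 - <<'E'
from h import *
for n in("top","scene"):
    im,d,m=snap(n); cv2.imwrite(f"pics/{n}0.png",im); np.save(f"{n}_d.npy",d)
    print(n,np.round(m["world_from_camera"],3).tolist())
print(ctrl.grasp_offset,get_obs())
E
```

```text
top [[-0.013, -0.997, 0.073, 0.445], [-0.999, 0.011, -0.03, 0.046], [0.03, -0.074, -0.997, 1.116], [0.0, 0.0, 0.0, 1.0]]
scene [[-0.762, 0.426, -0.488, 0.969], [0.648, 0.488, -0.584, 0.53], [-0.01, -0.762, -0.648, 0.667], [0.0, 0.0, 0.0, 1.0]]
0.0187 {'t': 0.1, 'joint_pos': array([ 9.98479172e-01,  5.28385837e-01,  1.43377322e+00, -4.39167968e-05,
        1.18141131e+00, -1.78535422e-01]), 'dq': array([-0.0005672 , -0.00107742, -0.0024951 , -0.00196593,  0.00163749,
        0.0007284 ]), 'effort': array([-3.72022123e-05, -4.40989172e+01, -1.77149498e+01,  6.35417411e-02,
        5.33961284e-02, -5.00594945e-05]), 'position': array([0.23941856, 0.57655878, 0.20006208]), 'ee_rot': array([-6.14401712e-01, -3.08022532e+00,  2.91295788e-03]), 'contact_force': array([ 0.07178756, -0.28405163, -0.79937331]), 'moment': array([ 0.0025319 , -0.00723237,  0.0493563 ]), 'gripper_force': 0.0, 'gripper_width': 0.08696456531750549}
```

View pics/top0.png

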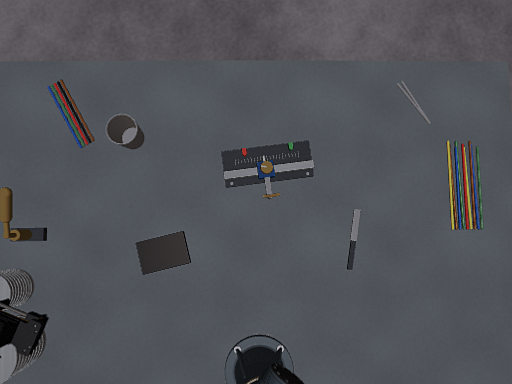

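View pics/scene0.png

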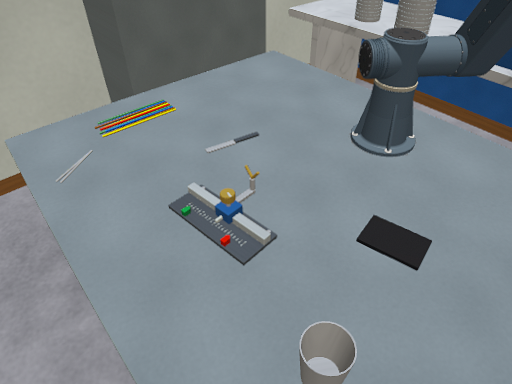

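```bash
python3 - <<'E'
from h import *
a=cv2.imread("pics/top0.png")[130:210,210:330]; b=cv2.imread("pics/scene0.png")[155:265,160:285]
a=cv2.resize(a,None,fx=6,fy=6,interpolation=cv2.INTER_CUBIC); cv2.imwrite("pics/topc.png",a)
b=cv2.resize(b,None,fx=5,fy=5,interpolation=cv2.INTER_CUBIC); cv2.imwrite("pics/scenec.png",b)
rg={"red":[((0,120,60),(8,255,255)),((172,120,60),(180,255,255))],"green":[((45,100,50),(80,255,255))],"blue":[((100,120,50),(125,255,255))],"brass":[((14,100,90),(32,255,255))],"plate":None}
zs={"red":.016,"green":.016,"blue":.052,"brass":.092}
for n,(x0,y0,x1,y1) in {"top":(215,130,325,205),"scene":(160,155,285,265)}.items():
    im=cv2.imread(f"pics/{n}0.png"); m=optics.camera_model(n); d=np.load(f"{n}_d.npy")
    hsv=cv2.cvtColor(im,cv2.COLOR_BGR2HSV)
    for c,z in zs.items():
        k=sum(cv2.inRange(hsv,*r) for r in rg[c]); q=np.zeros_like(k); q[y0:y1,x0:x1]=k[y0:y1,x0:x1]
        N,L,S,C=cv2.connectedComponentsWithStats(q)
        for i in range(1,N):
            if S[i,4]>8: print(n,c,S[i].tolist(),C[i].round(1),ray_plane(m,[C[i]],z)[0].round(4))
    # depth cloud: heights for the rail top & plate
    K=np.array(m["K"]);T=np.array(m["world_from_camera"])
    v,u=np.mgrid[y0:y1,x0:x1]; zz=d[y0:y1,x0:x1].ravel()
    p=cv2.undistortPoints(np.c_[u.ravel(),v.ravel()].astype(float).reshape(-1,1,2),K,np.array(m["dist"])).reshape(-1,2)
    W=(np.c_[p,np.ones(len(p))]*zz[:,None])@T[:3,:3].T+T[:3,3]
    r=W[(abs(W[:,2]-.034)<.004)&(zz>0)]
    print(n,"rail",len(r)); 
    pl=W[(abs(W[:,2]-.012)<.004)&(zz>0)]
    rr=cv2.minAreaRect(pl[:,:2].astype(np.float32)*1000); print("plate",len(pl),rr)
    hd=W[(W[:,2]>.084)&(W[:,2]<.098)]; print("head",len(hd),hd.mean(0).round(4), hd.min(0),hd.max(0))
    rr=cv2.minAreaRect(r[:,:2].astype(np.float32)*1000); print("rail",rr, cv2.fitLine(r[:,:2].astype(np.float32),cv2.DIST_HUBER,0,.01,.01).ravel())
E
```

```text
top red [242, 148, 5, 9, 37] [244.  151.6] [0.6677 0.0373 0.016 ]
top green [288, 142, 5, 8, 30] [290.3 145.4] [ 0.6866 -0.1089  0.016 ]
top blue [257, 161, 18, 17, 113] [264.  171.2] [ 0.5998 -0.0221  0.052 ]
top blue [269, 160, 5, 6, 11] [271.3 161.7] [ 0.6287 -0.0447  0.052 ]
top brass [261, 161, 12, 12, 102] [266.7 166.7] [ 0.6072 -0.0276  0.092 ]
top brass [263, 193, 17, 4, 38] [271.3 194.9] [ 0.5246 -0.0398  0.092 ]
top rail 568
plate 2054 ((638.564208984375, -33.19044494628906), (161.3555908203125, 289.5325622558594), 14.372925758361816)
head 139 [ 0.5988 -0.0279  0.0921] [ 0.51909864 -0.04696493  0.08426171] [ 0.62446821 -0.00827707  0.09785434]
rail ((631.4931640625, -36.91499328613281), (97.68909454345703, 277.8269958496094), 3.0842554569244385) [ 0.11546817 -0.99331117  0.6116062  -0.05202084]
scene red [220, 235, 10, 11, 83] [225.  239.9] [0.6658 0.0324 0.016 ]
scene green [181, 206, 10, 10, 77] [185.7 210.5] [ 0.6832 -0.1133  0.016 ]
scene blue [215, 201, 28, 23, 353] [228.  210.5] [ 0.6218 -0.0109  0.052 ]
scene brass [245, 165, 14, 14, 54] [250.7 172.4] [ 0.5185 -0.0496  0.092 ]
scene brass [220, 189, 15, 15, 177] [227.  195.9] [ 0.6168 -0.017   0.092 ]
scene rail 692
plate 2409 ((631.4796142578125, -36.3629150390625), (116.87832641601562, 282.8707580566406), 6.570677757263184)
head 185 [ 0.5982 -0.0262  0.0909] [ 0.52179343 -0.04692781  0.08402602] [ 0.62584201 -0.0083713   0.09777558]
rail ((634.0963745117188, -34.1724853515625), (88.71824645996094, 279.72454833984375), 9.989103317260742) [ 0.12417921 -0.9922598   0.6110478  -0.02589351]
```

View pics/topc.png

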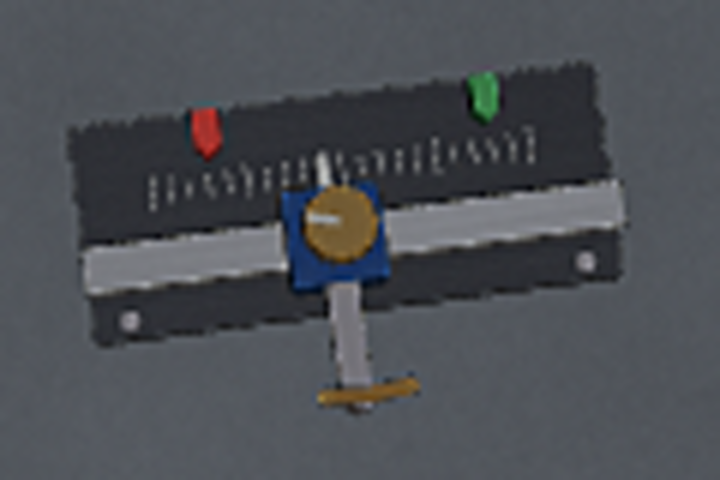

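View pics/scenec.png

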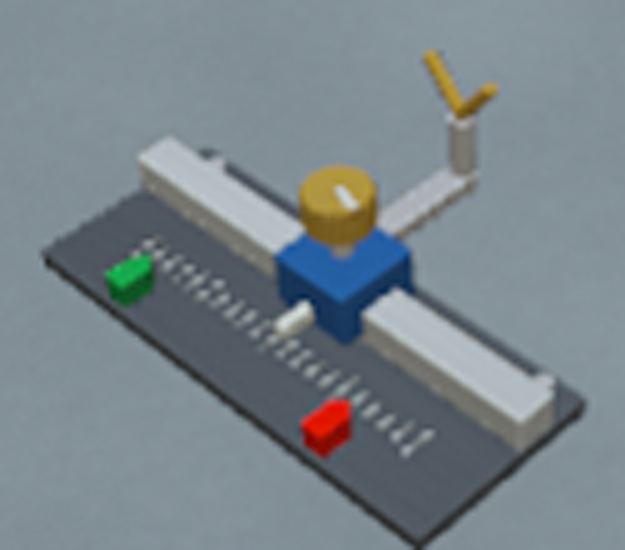

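Views: in the top picture the red marker is at (244,152), green at (291,146), the head at (267,167), with the white line about 17° short of the rail's +y. In the scene picture, red is at (225,240) and the head at (227,193). The plate measures 117 x 283 mm and the head top 91–92 mm, so both agree with the given sizes. Rail yaw is about 0.12 rad, the head is near (0.607, -0.0265), and red is about 54 mm further along +y. I'll move to hover.

Request:
play_rows --deltas '[0,0,0.005,0.004,-0.006,0,0,0,0,0.015,0.011,-0.018,0,0,0,0,0.036,0.026,-0.042,0,0,0,0,0.06,0.044,-0.072,0,0,0,0,0.09,0.066,-0.109,0,0,0,0,0.12,0.088,-0.145,0,0,0,0,0.15,0.11,-0.181,0,0,0,0,0.18,0.132,-0.217,0,0,0,0,0.215,0.154,-0.253,0,0,0,0,0.245,0.176,-0.29,0,0,0,0,0.28,0.198,-0.326,0,0,0,0,0.31,0.22,-0.362,0,0,0,0,0.34,0.242,-0.398,0,0,0,0,0.37,0.264,-0.434,0,0,0,0,0.4,0.286,-0.47,0,0,0,0,0.43,0.308,-0.507,0,0,0,0,0.46,0.33,-0.543,0,0,0,0,0.487,0.35,-0.575,0,0,0,0,0.503,0.36,-0.592,0,0,0,0,0.513,0.367,-0.6035,0,0]' --grip_force 25

```text
t: 2.1
position: [0.6072, -0.0286, 0.2006]
ee_rot: [0.185, -3.136, 0.0]
contact_force: [0.3, 0.4, -0.5]
gripper_width: 0.0872
gripper_force: 0.0
```

```bash
python3 - <<'E'
from h import *
im,d,m=snap("scene"); cv2.imwrite("pics/scene1.png",cv2.resize(im[100:270,140:330],None,fx=4,fy=3.5,interpolation=cv2.INTER_CUBIC))
o=get_obs(); print({k:np.round(o[k],4).tolist() for k in("t","position","ee_rot","joint_pos","contact_force","moment")})
# head axis: depth points of head top only, from initial pics
for n,(x0,y0,x1,y1) in {"top":(255,155,280,180),"scene":(215,184,240,212)}.items():
    m=optics.camera_model(n); d=np.load(f"{n}_d.npy"); K=np.array(m["K"]);T=np.array(m["world_from_camera"])
    v,u=np.mgrid[y0:y1,x0:x1]; zz=d[y0:y1,x0:x1].ravel()
    p=cv2.undistortPoints(np.c_[u.ravel(),v.ravel()].astype(float).reshape(-1,1,2),K,np.array(m["dist"])).reshape(-1,2)
    W=(np.c_[p,np.ones(len(p))]*zz[:,None])@T[:3,:3].T+T[:3,3]
    h=W[(abs(W[:,2]-.092)<.003)]; c,r=cv2.minEnclosingCircle(h[:,:2].astype(np.float32)); print(n,len(h),h.mean(0).round(4),c,r)
E
```

```text
{'t': 2.15, 'position': [0.6083, -0.0298, 0.2007], 'ee_rot': [-0.1846, 3.135, -0.0026], 'joint_pos': [-0.2315, 0.5055, 1.4758, -0.0014, 1.1588, -1.9194], 'contact_force': [1.5518, -1.7607, -0.4316], 'moment': [0.0372, -0.0483, -0.0216]}
top 102 [ 0.6078 -0.0263  0.092 ] (0.6076037883758545, -0.02673577517271042) 0.018692029640078545
scene 128 [ 0.6088 -0.0258  0.0918] (0.6074610948562622, -0.027770865708589554) 0.019571524113416672
```

View pics/scene1.png

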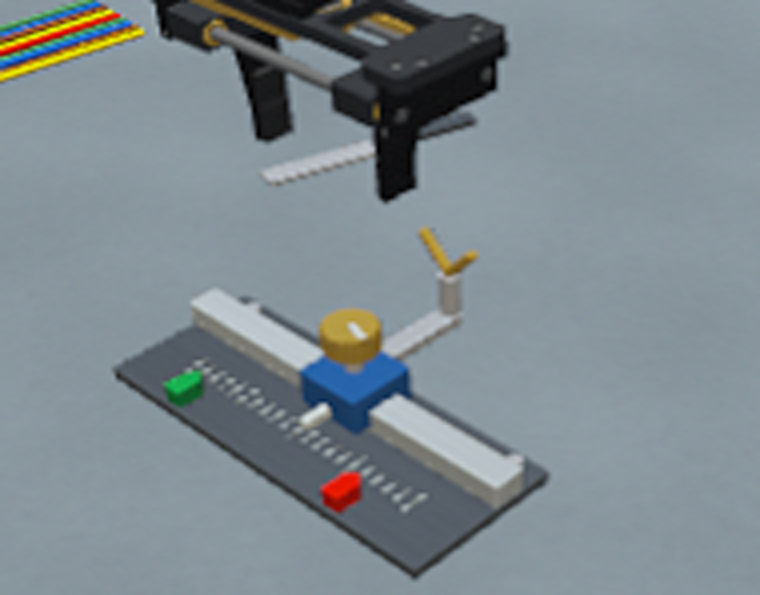

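Scene view: the fingers are above the head, closing along the rail, and nothing is in their way. The head is at (350,335) of the crop. I'll descend and grip.

Request:
play_rows --deltas '[0,0,0,0.001,0,-0.005,0,0,0,0,0.001,0,-0.018,0,0,0,0,0.001,0,-0.036,0,0,0,0,0.001,0,-0.054,0,0,0,0,0.001,0,-0.072,0,0,0,0,0.001,0,-0.09,0,0,0,0,0.001,0,-0.106,0,0,0,0,0.001,0,-0.12,0,0,0,0,0.001,0,-0.13,0,0,0,0,0.001,0,-0.135,0,0,0,0,0.001,0,-0.137,0,0,0,0,0.001,0,-0.137,0,0,0,0,0.001,0,-0.137,0.2,0,0,0,0.001,0,-0.137,0.4,0,0,0,0.001,0,-0.137,0.6,0,0,0,0.001,0,-0.137,0.8,0,0,0,0.001,0,-0.137,0.8,0,0,0,0.001,0,-0.137,0.8,0,0,0,0.001,0,-0.137,0.8,0,0,0,0.001,0,-0.137,0.8]' --grip_force 25

```text
t: 4.15
position: [0.6078, -0.0267, 0.064]
ee_rot: [-0.187, 3.136, -0.001]
contact_force: [-1.6, -1.1, -0.2]
gripper_width: 0.0345
gripper_force: 25.0
```

Request:
play_rows --deltas '[0,0,0,-0.0002,0.002,0,0.8,0,0,0,-0.0007,0.006,0,0.8,0,0,0,-0.0013,0.011,0,0.8,0,0,0,-0.0019,0.016,0,0.8,0,0,0,-0.0025,0.021,0,0.8,0,0,0,-0.0031,0.026,0,0.8,0,0,0,-0.0037,0.031,0,0.8,0,0,0,-0.0043,0.036,0,0.8,0,0,0,-0.0049,0.041,0,0.8,0,0,0,-0.0055,0.046,0,0.8,0,0,0,-0.006,0.05,0,0.8,0,0,0,-0.0062,0.0515,0,0.8,0,0,0,-0.0062,0.0515,0,0.8,0,0,0,-0.0062,0.0515,0,0.8,0,0,0,-0.0062,0.0515,0,0.8]'

```text
t: 5.65
position: [0.6014, 0.0258, 0.0639]
ee_rot: [0.186, -3.136, -0.002]
contact_force: [-0.1, -0.1, 0.5]
gripper_width: 0.0349
gripper_force: 25.0
```

```bash
cat > look.py <<'E'
from h import *
import sys
tag=sys.argv[1]; YAW=0.12; ax=np.array([-np.sin(YAW),np.cos(YAW)]); ex=np.array([np.cos(YAW),np.sin(YAW)]); O=np.array([.6102,-.039])
res=[]
for n,box in {"scene":(170,190,260,260),"top":(225,135,300,190)}.items():
    im,d,m=snap(n); cv2.imwrite(f"pics/{n}_{tag}.png",im)
    hsv=cv2.cvtColor(im,cv2.COLOR_BGR2HSV); x0,y0,x1,y1=box
    def comps(k,z,name,amin=6):
        q=np.zeros_like(k); q[y0:y1,x0:x1]=k[y0:y1,x0:x1]
        N,L,S,C=cv2.connectedComponentsWithStats(q)
        for i in range(1,N):
            if S[i,4]<amin: continue
            v,u=np.where(L==i); w=ray_plane(m,np.c_[u,v],z)[:,:2]-O; a=np.c_[w@ex,w@ax]*1000
            print(n,name,S[i].tolist(),"rail xy mean",a.mean(0).round(1),"x",a[:,0].min().round(),a[:,0].max().round(),"nosey",a[a[:,0]<a[:,0].min()+5,1].mean().round(1),"tipy",a[a[:,0]>a[:,0].max()-5,1].mean().round(1),"y",a[:,1].min().round(1),a[:,1].max().round(1))
    comps(cv2.inRange(hsv,(0,120,60),(8,255,255))|cv2.inRange(hsv,(172,120,60),(180,255,255)),.016,"red")
    comps(cv2.inRange(hsv,(45,100,50),(80,255,255)),.016,"green")
    comps(cv2.inRange(hsv,(0,0,185),(180,50,255)),.031,"white")
o=get_obs(); print({k:np.round(o[k],4).tolist() for k in("t","position","ee_rot","joint_pos","contact_force","moment")})
E
python3 look.py a; python3 - <<'E'
import cv2,numpy as np
b=cv2.imread("pics/scene_a.png")[165:265,165:285]; a=cv2.imread("pics/top_a.png")[130:200,215:305]
a=cv2.resize(a,(400,311),interpolation=cv2.INTER_CUBIC);b=cv2.resize(b,(400,333),interpolation=cv2.INTER_CUBIC)
c=np.zeros((333,800,3),np.uint8);c[:,:400]=b;c[:311,400:]=a;cv2.imwrite("pics/m_a.png",c)
E
```

```text
scene red [220, 235, 10, 11, 83] rail xy mean [63.7 64.2] x 47.0 79.0 nosey 59.7 tipy 69.2 y 52.5 76.5
scene green [181, 206, 10, 10, 77] rail xy mean [ 63.6 -82.5] x 47.0 79.0 nosey -86.5 tipy -76.8 y -97.0 -68.2
scene white [193, 190, 43, 26, 306] rail xy mean [ -0.4 -39.5] x -12.0 10.0 nosey -36.1 tipy -42.7 y -116.2 24.8
scene white [243, 203, 3, 3, 7] rail xy mean [-42.5  22.5] x -45.0 -40.0 nosey 22.1 tipy 22.9 y 18.0 27.0
scene white [253, 206, 5, 5, 13] rail xy mean [-49.6  54.6] x -58.0 -42.0 nosey 53.5 tipy 54.9 y 50.1 58.1
scene white [249, 224, 11, 12, 77] rail xy mean [  1.1 102.9] x -11.0 11.0 nosey 97.8 tipy 106.9 y 89.1 122.2
scene white [231, 226, 6, 6, 17] rail xy mean [34.3 64.3] x 25.0 44.0 nosey 64.1 tipy 64.8 y 61.1 67.5
top green [288, 142, 5, 8, 31] rail xy mean [ 67.5 -78.3] x 56.0 78.0 nosey -77.8 tipy -79.2 y -84.9 -71.4
{'t': 5.75, 'position': [0.6015, 0.0258, 0.0639], 'ee_rot': [0.1862, -3.1359, -0.0019], 'joint_pos': [-0.1432, 0.6772, 1.6018, 0.0015, 0.863, -1.8336], 'contact_force': [0.3988, 1.9462, 0.2888], 'moment': [0.3303, 0.0679, -0.0013]}
```

View pics/m_a.png

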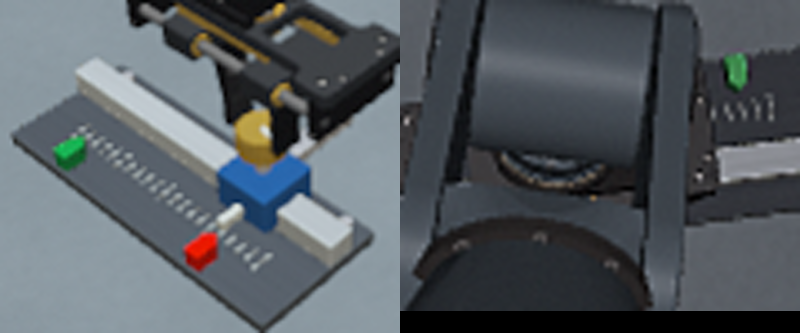

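The markers stand on the 12 mm plate, so their tops are at z = 0.028, not 0.016. I'll redo the measurement at that height, with rail-frame lines overlaid.

```bash
cat > fine.py <<'E'
from h import *
import sys
src=sys.argv[1]; YAW=.12; O=np.array([.6102,-.039]); R=np.array([[np.cos(YAW),-np.sin(YAW)],[np.sin(YAW),np.cos(YAW)]])
def rail(m,uv,z): return (ray_plane(m,uv,z)[:,:2]-O)@R*1000
if __name__=="__main__":
    for n,f,(x0,y0,x1,y1) in (("top","top0",(240,145,295,165)),("scene",src,(180,200,245,252))):
        im=cv2.imread(f"pics/{f}.png"); m=optics.camera_model(n); hsv=cv2.cvtColor(im,cv2.COLOR_BGR2HSV)
        for nm,k,z in (("red",cv2.inRange(hsv,(0,120,40),(8,255,255))|cv2.inRange(hsv,(172,120,40),(180,255,255)),.028),("green",cv2.inRange(hsv,(45,100,40),(80,255,255)),.028)):
            q=k*0; q[y0:y1,x0:x1]=k[y0:y1,x0:x1]; v,u=np.where(q>0); V=hsv[v,u,2]
            if len(v)<8: continue
            a=rail(m,np.c_[u,v],z); t=V>.8*np.percentile(V,95)
            print(n,nm,"all",a.mean(0).round(1),"bright(top face)",t.sum(),a[t].mean(0).round(1),a[t].min(0).round(1),a[t].max(0).round(1))
    im=cv2.imread(f"pics/{src}.png"); m=optics.camera_model("scene"); s=12; x0,y0=195,205; c=cv2.resize(im[y0:y0+48,x0:x0+60],None,fx=s,fy=s,interpolation=cv2.INTER_CUBIC)
    for y in range(58,79,4):
        P=np.array([[30,y],[80,y]])/1000@R.T+O; p=(proj(m,np.c_[P,[.028]*2])-[x0,y0]+.5)*s
        cv2.line(c,*[tuple(int(t) for t in q) for q in p],(0,255,255) if y!=66 else (255,255,0),1)
    cv2.imwrite(f"pics/fine_{src}.png",c)
E
python3 fine.py scene_a
```

```text
top red all [63.8 69.3] bright(top face) 26 [65.  69.7] [53.3 63.7] [75.1 75.6]
top green all [ 60.9 -76.1] bright(top face) 14 [ 62.1 -76.7] [ 56.5 -81.9] [ 66.7 -71.7]
scene red all [70.4 72.6] bright(top face) 44 [66.2 68.5] [53.8 61.7] [77.4 75.4]
scene green all [ 70.2 -71.4] bright(top face) 31 [ 66.3 -77.7] [ 54.3 -84.6] [ 76.  -71.3]
```

View pics/fine_scene_a.png

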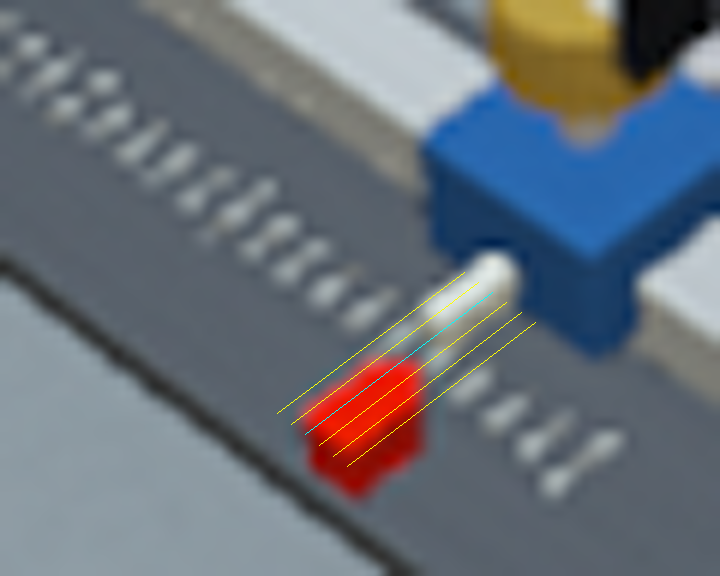

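Crop: the red top face spans the 62–75 mm lines, with its centre at 68.5 (px 365,395). The pointer (px 470,285) lies near 64–65. I'll cross-check it against the initial top and scene pictures.

```bash
python3 - <<'E'
from fine import *
for n,f,(x0,y0,x1,y1) in (("top","top0",(258,150,272,164)),("scene","scene0",(210,208,226,228)),("scene","scene_a",(226,222,240,236))):
    im=cv2.imread(f"pics/{f}.png"); m=optics.camera_model(n); g=im[y0:y1,x0:x1].astype(float); hsv=cv2.cvtColor(im,cv2.COLOR_BGR2HSV)[y0:y1,x0:x1]
    for thr in(130,160,185):
        k=((hsv[...,2]>thr)&(hsv[...,1]<70)).astype(np.uint8); N,L,S,C=cv2.connectedComponentsWithStats(k)
        for i in range(1,N):
            if S[i,4]<5: continue
            v,u=np.where(L==i); w=hsv[v,u,2].astype(float)
            a=rail(m,np.c_[u+x0,v+y0],.028); print(f,thr,len(v),a.mean(0).round(1),a.min(0).round(1),a.max(0).round(1), "tip",a[a[:,0]>a[:,0].max()-8].mean(0).round(1))
E
```

```text
Traceback (most recent call last):
  File "fine.py", line 3, in <module>
    src=sys.argv[1]; YAW=.12; O=np.array([.6102,-.039]); R=np.array([[np.cos(YAW),-np.sin(YAW)],[np.sin(YAW),np.cos(YAW)]])
        ~~~~~~~~^^^
IndexError: list index out of range
```

```bash
cat > ptr.py <<'E'
import sys
sys.argv+=["x"]
from fine import *
def ptr(n,f,box):
    x0,y0,x1,y1=box
    im=cv2.imread(f"pics/{f}.png"); m=optics.camera_model(n); hsv=cv2.cvtColor(im,cv2.COLOR_BGR2HSV)[y0:y1,x0:x1]
    for thr in(130,160,185):
        k=((hsv[...,2]>thr)&(hsv[...,1]<70)).astype(np.uint8); N,L,S,C=cv2.connectedComponentsWithStats(k)
        for i in range(1,N):
            if S[i,4]<5: continue
            v,u=np.where(L==i)
            a=rail(m,np.c_[u+x0,v+y0],.028); print(f,thr,len(v),a.mean(0).round(1),a.min(0).round(1),a.max(0).round(1), "tip",a[a[:,0]>a[:,0].max()-8].mean(0).round(1))
E
python3 - <<'E'
from ptr import *
for a in (("top","top0",(258,150,272,164)),("scene","scene0",(210,208,226,228)),("scene","scene_a",(226,222,240,236))): ptr(*a)
E
```

```text
top0 130 9 [35.6 12.2] [29.8 10. ] [42.7 14.3] tip [38.8 11.9]
top0 160 7 [35.8 12.2] [29.8 10.4] [42.7 13.9] tip [38.7 12.4]
scene0 130 33 [35.4  9.6] [21.6  3.9] [51.5 15.9] tip [47.5 12.1]
scene0 130 5 [47.4 22.1] [43.3 20.8] [52.7 23.3] tip [48.4 22. ]
scene0 160 19 [33.5  8.3] [23.9  4.6] [43.1 11.9] tip [38.8  8.1]
scene0 185 11 [32.4  8.1] [23.9  5.7] [41.4 10.1] tip [37.4  8.1]
scene_a 130 48 [38.8 63.9] [22.7 57.7] [56.4 72.1] tip [51.6 64.6]
scene_a 160 24 [33.2 62. ] [22.7 58.3] [43.5 66.4] tip [39.4 62. ]
scene_a 185 16 [32.7 62.3] [22.7 59.5] [42.  65.3] tip [38.1 62.4]
```

Both views agree that the carriage has about 3.8 mm still to go. I'll slide it that far.

Request:
play_rows --deltas '[0,0,0,-0.0002,0.0015,0,0.8,0,0,0,-0.0004,0.003,0,0.8,0,0,0,-0.0005,0.0038,0,0.8,0,0,0,-0.0005,0.0038,0,0.8,0,0,0,-0.0005,0.0038,0,0.8,0,0,0,-0.0005,0.0038,0,0.8]'

```text
t: 6.35
position: [0.6011, 0.0287, 0.0639]
ee_rot: [-0.187, 3.136, -0.0]
contact_force: [0.0, -2.8, -0.1]
gripper_width: 0.0351
gripper_force: 25.0
```

```bash
python3 look.py b|grep position; python3 - <<'E'
from ptr import *
ptr("scene","scene_b",(225,222,244,240))
E
python3 fine.py scene_b
```

```text
{'t': 6.45, 'position': [0.6011, 0.0288, 0.0639], 'ee_rot': [0.1871, -3.136, 0.0002], 'joint_pos': [-0.1375, 0.6769, 1.6026, -0.0002, 0.8621, -1.8274], 'contact_force': [-0.5876, -3.4614, -0.156], 'moment': [-0.5472, 0.0517, -0.0592]}
scene_b 130 50 [38.7 65.9] [21.8 58.3] [56.4 72.6] tip [51.8 65.3]
scene_b 130 7 [50.6 80.1] [46.6 77.8] [54.  82.2] tip [50.6 80.1]
scene_b 130 5 [49.7 89.7] [46.2 87.8] [53.  91.2] tip [49.7 89.7]
scene_b 160 24 [33.4 65.4] [23.4 61.2] [44.2 69.4] tip [40.1 65.5]
scene_b 185 18 [33.4 64.9] [23.4 61.8] [42.6 68.2] tip [38.8 65.2]
top red all [63.8 69.3] bright(top face) 26 [65.  69.7] [53.3 63.7] [75.1 75.6]
top green all [ 60.9 -76.1] bright(top face) 14 [ 62.1 -76.7] [ 56.5 -81.9] [ 66.7 -71.7]
scene red all [70.4 72.6] bright(top face) 44 [66.2 68.5] [53.8 61.7] [77.4 75.4]
scene green all [ 70.2 -71.4] bright(top face) 31 [ 66.3 -77.7] [ 54.3 -84.6] [ 76.  -71.3]
```

View pics/fine_scene_b.png

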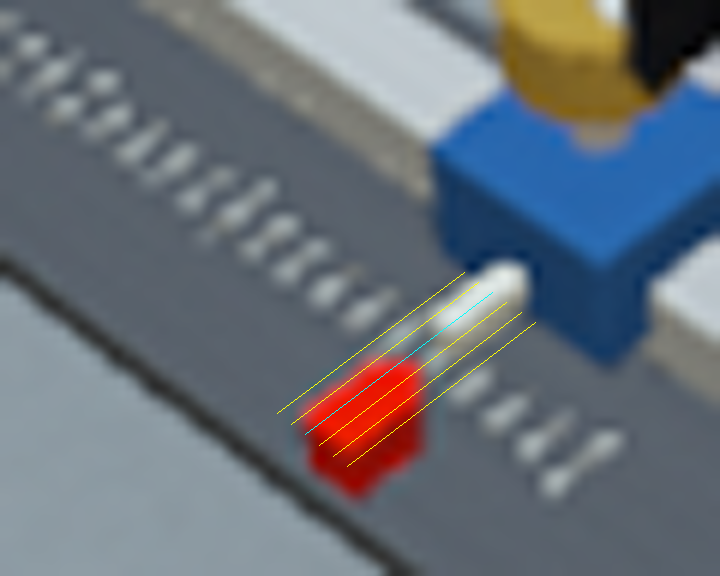

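Crop: the pointer ridge (px 480,297) sits at about 67 mm and the red face centre at 68.5, so it is 1.3 mm short. I'll add that, then turn clockwise 1.1 rad.

Request:
play_rows --deltas '[0,0,0,-0.0001,0.0007,0,0.8,0,0,0,-0.0002,0.0013,0,0.8,0,0,0,-0.0002,0.0013,0,0.8,0,0,-0.03,-0.0002,0.0013,0,0.8,0,0,-0.1,-0.0002,0.0013,0,0.8,0,0,-0.18,-0.0002,0.0013,0,0.8,0,0,-0.26,-0.0002,0.0013,0,0.8,0,0,-0.34,-0.0002,0.0013,0,0.8,0,0,-0.42,-0.0002,0.0013,0,0.8,0,0,-0.5,-0.0002,0.0013,0,0.8,0,0,-0.58,-0.0002,0.0013,0,0.8,0,0,-0.66,-0.0002,0.0013,0,0.8,0,0,-0.74,-0.0002,0.0013,0,0.8,0,0,-0.82,-0.0002,0.0013,0,0.8,0,0,-0.9,-0.0002,0.0013,0,0.8,0,0,-0.98,-0.0002,0.0013,0,0.8,0,0,-1.06,-0.0002,0.0013,0,0.8,0,0,-1.1,-0.0002,0.0013,0,0.8,0,0,-1.1,-0.0002,0.0013,0,0.8,0,0,-1.1,-0.0002,0.0013,0,0.8]'

```text
t: 8.45
position: [0.6012, 0.0309, 0.0639]
ee_rot: [1.479, 2.772, 0.002]
contact_force: [1.7, 0.1, -0.9]
gripper_width: 0.0348
gripper_force: 25.0
```

```bash
cat > yaw.py <<'E'
from h import *
o=get_obs(); j=o["joint_pos"]; r=cv2.Rodrigues(o["ee_rot"])[0]
y=np.arctan2(r[1,1],r[0,1]); p=o["position"]
print("t",round(o["t"],2),"fingeryaw",round(y,4),"Mz",o["moment"].round(3),"F",o["contact_force"].round(2),"pos",p.round(4),"j6",j[5].round(4),"eff6",o["effort"][5].round(3),"w",round(o["gripper_width"],4),"rail_y",round((-(p[0]-.6102)*np.sin(.12)+(p[1]+.039)*np.cos(.12))*1000,1))
E
python3 yaw.py
```

```text
t 8.45 fingeryaw 0.5904 Mz [ 0.005 -0.128 -0.03 ] F [ 1.66  0.13 -0.88] pos [0.6012 0.0309 0.0639] j6 -0.726 eff6 -0.031 w 0.0348 rail_y 70.5
```

Request:
play_rows --deltas '[0,0,-0.04,0,0,0,0.8,0,0,-0.08,0,0,0,0.8,0,0,-0.12,0,0,0,0.8,0,0,-0.12,0,0,0,0.8,0,0,-0.12,0,0,0,0.8]'

```text
t: 8.95
position: [0.6012, 0.031, 0.064]
ee_rot: [1.642, 2.678, 0.002]
contact_force: [1.3, 2.4, -0.8]
gripper_width: 0.0346
gripper_force: 25.0
```

```bash
python3 yaw.py
```

```text
t 8.95 fingeryaw 0.4707 Mz [ 0.346 -0.338 -0.053] F [ 1.3   2.42 -0.77] pos [0.6012 0.031  0.064 ] j6 -0.6064 eff6 -0.021 w 0.0346 rail_y 70.5
```

Request:
play_rows --deltas '[0,0,-0.03,0,0,0,0.8,0,0,-0.06,0,0,0,0.8,0,0,-0.06,0,0,0,0.8,0,0,-0.06,0,0,0,0.8]'

```text
t: 9.35
position: [0.6013, 0.0306, 0.064]
ee_rot: [1.723, 2.627, 0.001]
contact_force: [1.4, 2.9, -1.7]
gripper_width: 0.0348
gripper_force: 25.0
```

```bash
python3 yaw.py
```

```text
t 9.35 fingeryaw 0.4098 Mz [ 0.552 -0.497  0.009] F [ 1.43  2.88 -1.65] pos [0.6013 0.0306 0.064 ] j6 -0.5452 eff6 -0.039 w 0.0348 rail_y 70.2
```

Request:
play_rows --deltas '[0,0,-0.03,0,0,0,0.8,0,0,-0.06,0,0,0,0.8,0,0,-0.06,0,0,0,0.8,0,0,-0.06,0,0,0,0.8]'

```text
t: 9.75
position: [0.6013, 0.0302, 0.064]
ee_rot: [1.799, 2.574, 0.0]
contact_force: [4.0, 3.9, -2.9]
gripper_width: 0.0348
gripper_force: 25.0
```

```bash
python3 yaw.py
```

```text
t 9.75 fingeryaw 0.3507 Mz [ 0.554 -0.747  0.439] F [ 4.03  3.94 -2.89] pos [0.6013 0.0302 0.064 ] j6 -0.4857 eff6 0.457 w 0.0348 rail_y 69.8
```

The stop is reached: Mz rose to 0.44 N m. I'll unwind in small steps to find the angle where it lets go.

Request:
play_rows --deltas '[0,0,0.015,0,0,0,0.8,0,0,0.015,0,0,0,0.8]'

```text
t: 9.95
position: [0.6012, 0.0302, 0.064]
ee_rot: [1.782, 2.587, 0.001]
contact_force: [3.7, 2.7, -3.0]
gripper_width: 0.0351
gripper_force: 25.0
```

```bash
python3 yaw.py
```

```text
t 9.95 fingeryaw 0.3646 Mz [ 0.518 -0.654  0.202] F [ 3.74  2.74 -2.96] pos [0.6012 0.0302 0.064 ] j6 -0.5002 eff6 0.12 w 0.0351 rail_y 69.8
```

Request:
play_rows --deltas '[0,0,0.015,0,0,0,0.8,0,0,0.015,0,0,0,0.8]'

```text
t: 10.15
position: [0.6013, 0.0302, 0.064]
ee_rot: [1.763, 2.6, 0.001]
contact_force: [4.6, 3.0, -2.4]
gripper_width: 0.035
gripper_force: 25.0
```

```bash
python3 yaw.py
```

```text
t 10.15 fingeryaw 0.379 Mz [ 0.472 -0.65   0.086] F [ 4.56  3.04 -2.37] pos [0.6013 0.0302 0.064 ] j6 -0.5148 eff6 -0.024 w 0.035 rail_y 69.8
```

Request:
play_rows --deltas '[0,0,0.015,0,0,0,0.8,0,0,0.015,0,0,0,0.8]'

```text
t: 10.35
position: [0.6013, 0.0302, 0.064]
ee_rot: [1.744, 2.613, 0.001]
contact_force: [3.8, 3.2, -3.5]
gripper_width: 0.0346
gripper_force: 25.0
```

```bash
python3 yaw.py
```

```text
t 10.35 fingeryaw 0.3939 Mz [ 0.483 -0.713  0.014] F [ 3.83  3.24 -3.49] pos [0.6013 0.0302 0.064 ] j6 -0.5298 eff6 -0.026 w 0.0346 rail_y 69.8
```

Request:
play_rows --deltas '[0,0,0.04,0,0,0,0.8,0,0,0.12,0,0,0,0.8,0,0,0.21,0,0,0,0.8,0,0,0.3,0,0,0,0.8,0,0,0.39,0,0,0,0.8,0,0,0.48,0,0,0,0.8,0,0,0.57,0,0,0,0.8,0,0,0.66,0,0,0,0.8,0,0,0.75,0,0,0,0.8,0,0,0.84,0,0,0,0.8,0,0,0.93,0,0,0,0.8,0,0,1.02,0,0,0,0.8,0,0,1.11,0,0,0,0.8,0,0,1.2,0,0,0,0.8,0,0,1.29,0,0,0,0.8,0,0,1.38,0,0,0,0.8,0,0,1.46,0,0,0,0.8,0,0,1.53,0,0,0,0.8,0,0,1.555,0,0,0,0.8,0,0,1.555,0,0,0,0.8]'

```text
t: 12.35
position: [0.6007, 0.0291, 0.064]
ee_rot: [0.591, -3.085, 0.002]
contact_force: [3.5, -1.4, -1.8]
gripper_width: 0.0343
gripper_force: 25.0
```

```bash
python3 yaw.py; python3 look.py c|grep "scene red"; python3 - <<'E'
from ptr import *
ptr("scene","scene_c",(225,222,244,242))
E
python3 fine.py scene_c >/dev/null; python3 - <<'E'
import cv2,numpy as np
a=cv2.imread("pics/fine_scene_c.png")[150:576,200:720]; b=cv2.imread("pics/scene_c.png")[180:225,220:250]
b=cv2.resize(b,(280,420),interpolation=cv2.INTER_CUBIC); c=np.zeros((426,800,3),np.uint8); c[:,:520]=a; c[:420,520:]=b; cv2.imwrite("pics/m_c.png",c)
E
```

```text
t 12.35 fingeryaw 1.9493 Mz [-0.306 -0.403  0.059] F [ 3.54 -1.38 -1.8 ] pos [0.6007 0.0291 0.064 ] j6 -2.0843 eff6 -0.059 w 0.0343 rail_y 68.8
scene red [220, 235, 10, 11, 83] rail xy mean [63.7 64.2] x 47.0 79.0 nosey 59.7 tipy 69.2 y 52.5 76.5
scene_c 130 50 [39.  66.4] [21.8 58.3] [56.4 73.4] tip [51.8 65.3]
scene_c 130 7 [50.6 80.1] [46.6 77.8] [54.  82.2] tip [50.6 80.1]
scene_c 130 6 [50.4 90. ] [46.2 87.8] [53.6 91.7] tip [50.4 90. ]
scene_c 160 23 [33.1 65.8] [23.4 61.8] [42.6 69.9] tip [38.7 66. ]
scene_c 185 18 [33.4 66. ] [23.4 62.4] [42.6 69.4] tip [38.7 65.9]
```

View pics/m_c.png

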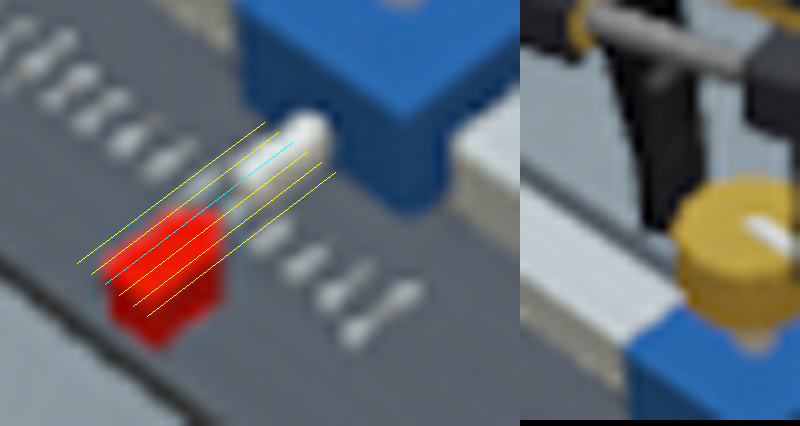

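Crop: the pointer ridge (px 275,150) is now nearly in line with the middle of the red face (px 165,245). I'll check with depth to settle the pointer's height and y.

```bash
python3 - <<'E'
from ptr import *
m=optics.camera_model("scene"); K=np.array(m["K"]);T=np.array(m["world_from_camera"])
S=[optics.snapshot("scene") for _ in range(3)]; d=np.median([s[1] for s in S],0); im=S[0][0]; hsv=cv2.cvtColor(im,cv2.COLOR_BGR2HSV)
v,u=np.mgrid[205:255,205:260]; v=v.ravel();u=u.ravel(); zz=d[v,u]
p=cv2.undistortPoints(np.c_[u,v].astype(float).reshape(-1,1,2),K,np.array(m["dist"])).reshape(-1,2)
W=(np.c_[p,np.ones(len(p))]*zz[:,None])@T[:3,:3].T+T[:3,3]; a=np.c_[(W[:,:2]-O)@R,W[:,2]]*1000; h=hsv[v,u]
pt=(a[:,0]>28)&(a[:,0]<46)&(a[:,2]>20)&(a[:,2]<40)&(h[:,1]<70)
print("ptr",pt.sum(),a[pt].mean(0).round(1)); print(np.c_[a[pt],h[pt][:,2]].round(1)[np.argsort(-a[pt][:,2])].tolist())
rd=(a[:,2]>16)&(a[:,2]<36)&((h[:,0]<8)|(h[:,0]>172))&(h[:,1]>150)
t=rd&(a[:,2]>25.5); print("red",rd.sum(),t.sum(),a[t].mean(0).round(1),a[t].min(0).round(1),a[t].max(0).round(1))
im=None
d=np.load("scene_d.npy"); zz=d[v,u]; W=(np.c_[p,np.ones(len(p))]*zz[:,None])@T[:3,:3].T+T[:3,3]; b=np.c_[(W[:,:2]-O)@R,W[:,2]]*1000
hh=cv2.cvtColor(cv2.imread("pics/scene0.png"),cv2.COLOR_BGR2HSV)[v,u]
q=(b[:,0]>28)&(b[:,0]<46)&(b[:,2]>20)&(b[:,2]<40)&(hh[:,1]<70); print("ptr initial",q.sum(),b[q].mean(0).round(1))
E
```

```text
ptr 27 [36.8 69.9 29.9]
[[34.1, 68.8, 32.8, 222.0], [41.6, 69.8, 32.7, 220.0], [43.0, 67.9, 32.5, 223.0], [37.6, 69.0, 32.4, 225.0], [28.4, 69.6, 32.3, 222.0], [35.3, 66.5, 32.1, 211.0], [31.4, 65.9, 32.1, 186.0], [39.6, 71.0, 32.0, 194.0], [38.9, 66.9, 31.9, 220.0], [35.7, 70.3, 31.8, 210.0], [29.6, 67.4, 31.7, 224.0], [34.0, 71.9, 31.5, 186.0], [30.1, 71.3, 31.5, 195.0], [43.0, 71.1, 31.4, 192.0], [31.5, 69.3, 31.1, 224.0], [37.0, 71.5, 30.3, 165.0], [43.6, 68.2, 29.7, 197.0], [40.3, 71.5, 29.4, 155.0], [43.7, 71.6, 28.9, 158.0], [30.6, 71.5, 28.6, 159.0], [33.9, 71.5, 27.7, 147.0], [44.4, 68.8, 27.3, 153.0], [37.1, 71.3, 26.8, 138.0], [40.2, 71.1, 25.6, 141.0], [43.8, 71.4, 25.3, 128.0], [34.4, 71.7, 24.9, 123.0], [29.9, 70.5, 23.8, 131.0]]
red 69 44 [66.1 69.3 27.8] [54.1 61.4 25.8] [76.5 76.1 29.5]
ptr initial 30 [36.7 12.2 29.5]
```

```bash
python3 - <<'E'
from ptr import *
for f,(x0,y0,x1,y1) in {"scene_c":(234,196,256,214),"scene0":(219,186,238,206)}.items():
    m=optics.camera_model("scene"); im=cv2.imread(f"pics/{f}.png"); h=cv2.cvtColor(im,cv2.COLOR_BGR2HSV)[y0:y1,x0:x1]
    br=cv2.inRange(h,(14,100,90),(32,255,255)); k=((h[...,1]<110)&(h[...,2]>150)).astype(np.uint8)
    v,u=np.where(k>0); a=rail(m,np.c_[u+x0,v+y0],.092)
    vb,ub=np.where(br>0); bb=rail(m,np.c_[ub+x0,vb+y0],.092); print(f,"brass",bb.min(0).round(1),bb.max(0).round(1)); print(np.c_[u+x0,v+y0,a.round(1)].tolist())
E
python3 yaw.py
```

```text
scene_c brass [-15.1  51.2] [29.9 99.3]
[[241.0, 196.0, -12.5, 45.8], [242.0, 196.0, -14.1, 47.5], [243.0, 196.0, -15.7, 49.3], [244.0, 196.0, -17.2, 51.0], [245.0, 196.0, -18.8, 52.7], [246.0, 196.0, -20.4, 54.5], [247.0, 196.0, -22.0, 56.2], [241.0, 197.0, -10.0, 48.3], [242.0, 197.0, -11.6, 50.0], [243.0, 197.0, -13.2, 51.7], [244.0, 197.0, -14.7, 53.5], [245.0, 197.0, -16.3, 55.2], [246.0, 197.0, -17.9, 56.9], [247.0, 197.0, -19.4, 58.7], [241.0, 198.0, -7.6, 50.7], [242.0, 198.0, -9.1, 52.5], [243.0, 198.0, -10.7, 54.2], [244.0, 198.0, -12.3, 55.9], [245.0, 198.0, -13.8, 57.7], [246.0, 198.0, -15.4, 59.4], [247.0, 198.0, -17.0, 61.1], [241.0, 199.0, -5.1, 53.2], [242.0, 199.0, -6.7, 54.9], [246.0, 199.0, -12.9, 61.8], [247.0, 199.0, -14.5, 63.5], [248.0, 199.0, -16.0, 65.3], [244.0, 203.0, -0.1, 68.0], [245.0, 203.0, -1.7, 69.7], [246.0, 203.0, -3.2, 71.4], [244.0, 204.0, 2.3, 70.3], [245.0, 204.0, 0.7, 72.0], [246.0, 204.0, -0.8, 73.7], [247.0, 204.0, -2.3, 75.4], [248.0, 204.0, -3.9, 77.1], [245.0, 205.0, 3.1, 74.4], [246.0, 205.0, 1.6, 76.1], [247.0, 205.0, 0.1, 77.8], [248.0
[... 3218 characters left out ...]
, 25.8], [229.0, 196.0, 6.4, 24.9], [230.0, 196.0, 4.8, 26.6], [231.0, 196.0, 3.2, 28.4], [237.0, 196.0, -6.2, 38.8], [236.0, 197.0, -2.2, 39.6], [237.0, 197.0, -3.8, 41.3], [236.0, 198.0, 0.2, 42.1], [237.0, 198.0, -1.3, 43.8], [219.0, 199.0, 29.2, 15.2], [236.0, 199.0, 2.7, 44.6], [237.0, 199.0, 1.1, 46.3], [219.0, 200.0, 31.5, 17.7], [220.0, 200.0, 30.0, 19.5], [235.0, 200.0, 6.6, 45.3], [236.0, 200.0, 5.1, 47.0], [237.0, 200.0, 3.5, 48.7], [219.0, 201.0, 33.9, 20.3], [220.0, 201.0, 32.3, 22.0], [237.0, 201.0, 5.9, 51.2], [219.0, 202.0, 36.2, 22.8]]
t 12.6 fingeryaw 1.9495 Mz [-0.493 -0.402 -0.006] F [ 1.81 -3.03 -0.96] pos [0.6007 0.0296 0.064 ] j6 -2.0847 eff6 0.004 w 0.0345 rail_y 69.3
```

```bash
python3 -c "
from cell import job
print(job.close_job())"
```

```text
the job is handed in; nothing more can be done
None
```

I handed the job in at about 12.6 s: the pointer measures within about 0.5 mm of the red marker. The screw was seated against its stop, then backed off about 1.57 rad and is still gripped. I never moved near the slab, tin or knife.

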